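# Refit the sight glass of a vacuum chamber door

### The job

With your fingertips, slide the loose sight glass across the face of the chamber door until it drops into the round seat and lies flat in it. Then push the two retaining clips round, so that each points at the middle of the glass and holds it in. Never pick the glass up off the door or tip it up, leave the grease jar, screwdriver, resin tin and mixing cup where they are, and take your hand away at the end.

Things in the scene. Friction and masses are not known exactly. Their poses are not given: they have to be found in the camera images.
- sight_glass: The sight glass: a flat disc, clear glass fused in a bright steel ring, 76 mm across, 12 mm thick, same on both sides, about 0.3 kg. It starts loose and flat on the door's face, 85 to 125 mm from the seat's centre. Origin: centre of its underside; z is its axis, up. On the face its origin is level with the face; seated it is 8 mm lower and the glass stands 4 mm proud.
- chamber_door: The vacuum chamber's door: a heavy cream-painted plate, 360 x 240 x 20 mm, lying outer face up on a 3 mm cutting mat; it does not move. Origin: middle of its underside; x runs along its length from the handle end to the hinge end, y along its width, z up. A bar handle 110 mm long (along y) and 38 mm high stands on the face 158 mm along -x.
- seat (a point): Centre of the round seat's mouth, level with the door's face (23 mm above the bench), 60 mm from the door's middle along its +x; axes as the door's. The seat is a stepped bore: 80 mm across and 8 mm deep down to a flat ledge, with a 52 mm through hole in the middle.
- clip_a_pivot (a point): Pivot of clip A, on the door's face, 62 mm from the seat's centre along the door's +y. The clip is a steel strip 14 mm wide, 6 to 9 mm above the face, that turns level with slight friction (under 2 N at its knob) and stays where left. It reaches 36 mm from the pivot on the knob's side, 16 mm on the other. Screw head at the pivot: 14 mm across, 14 mm high; the stop pin by the tail: 9.5 mm high.
- clip_b_pivot (a point): Pivot of clip B, the mirror image of clip A: 62 mm from the seat's centre along the door's -y.
- clip_a_knob (a point): Middle of the round upright finger knob on clip A: 10 mm across, from 9 to 23 mm above the door's face, 30 mm from the pivot.
- clip_b_knob (a point): Middle of the finger knob on clip B, as on clip A.
- clip_a (a joint): Angle of clip A (rad). 0: it points from its pivot straight at the seat's centre, over the glass, against its stop. At about 1.57 it points along the door's +x, towards the hinge end, clear of the seat; 1.75 is the end of its travel. It starts between 1.2 and 1.7, and turns shut clockwise seen from above.
- clip_b (a joint): Angle of clip B, mirror image: 0 points straight at the seat's centre, against its stop, about 1.57 points along the door's +x. It starts between 1.2 and 1.7, and turns shut anticlockwise seen from above.
- grease_jar: Small white jar with a black lid, 40 mm across and 42 mm high, standing on the door near its hinge end. Leave it. Origin: centre of its underside.
- screwdriver: Screwdriver with a black handle, 180 mm long, lying on the mat beside the door. Leave it.
- resin_tin: Oblong metal resin tin with a white cap, 115 x 60 x 188 mm, standing to the right of the door. Leave it. Origin: centre of its underside.
- mixing_cup: Amber plastic mixing cup, 80 mm across the rim and 95 mm high, standing to the left of the door. Leave it. Origin: centre of its underside.
Not all that is in view belongs to the job. Leave any green look-alike of the sight_glass alone.

How it is judged:
By the outcome, as a careful person would: the job done as asked, in the order asked, and still so for the second after the job is handed in, with the robot touching nothing.
It also fails if it takes over 64 s, if anything falls off the work surface, if the arm or the gripper's body presses on something with over 40 N, if the wrist force passes 120 N, or if a joint passes its speed limit or range.

### The arm

A 6-joint arm with a two-finger parallel gripper is mounted at the origin on the work surface. World frame = base frame: x ahead of the robot, y to its left, z up, the work surface at z = 0. Lengths are in m, angles in rad, forces in N, time in s.
With the tool pointing down it reaches from about 0.375 to 0.9 m from the base axis. Payload 3.1 kg.
Tool frame: the origin (TCP) lies midway between the tips of the shut fingers; the grasp point (between the pads) lies 19 mm behind it; z points along the fingers, y is the line along which they close (so a half turn about z gives the same grasp; the last joint's range is limited). The gripper opens to 85 mm and grips with 20 to 120 N. Pads are 22 mm wide; open, the fingers measure 114 mm over their backs; the gripper's body (76 mm by 85 mm) begins 54 mm behind the grasp point. The pads swing forward as they close: fully open they stand 13 mm farther back than shut.
Start: joints at [-1.387, 0.527, 1.433, -0, 1.181, -0.178], TCP at [0.222, -0.584, 0.231] pointing down, gripper open.
Joint ranges: [-3.08, 3.08], [-0.75, 2.2], [0.22, 2.44], [-1.43, 4.57], [0, 2.65], [-2.85, 2.85]. Speed limits (rad/s): [2.79, 2.79, 3.14, 3.14, 3.14, 3.14].

### API

Orientations are given as a unit quaternion [x, y, z, w].
In Python, from station import manip gives the robot as it stands. The module is installed in compiled form; this text tells all that it offers.
- The arm moves only by the tool apply_moves, never from a script. Its arguments are lists of equal length, an entry for each row: "claw": the gripper's target within -1 to 1 (fully open at 1, half-way at 0, shut at -1); "travel": the shift along the tool's x, y, z scaled (see below), a list of three; "turn": the turn, a rotation vector about the tool's x, y, z scaled (see below), a list of three. In form: {"claw": [claw, ...], "travel": [[dx, dy, dz], ...], "turn": [[rx, ry, rz], ...]}. A call has 1 to 5 rows; each row is the pose to reach, as a shift and turn from the pose commanded when the call began, along the tool's axes at that moment, turning the shorter way round; what a row does not reach only later rows make up. The controller multiplies each number of a shift by 800 mm and each number of a turn by 180 degrees. A row lasts 1/12 s, in which the tool goes at most 41.7 mm and 7.16 degrees, less where a joint would pass 70% of its speed; a pose out of reach is approached as far as the arm can. A call with a number of a shift or a turn outside -1 to 1 is refused whole. A call with a gripper value outside its range is refused whole. The fingers move at their own pace and stop on an object; "newtons" is the grip in N (left out, the last holds). Time passes only in rows, so rows that repeat a pose let the fingers close. It gives the time, the measured TCP pose, the force, the opening and the grip force at its end, in the units of the state.
- manip.sense(): the state, without advancing time (a new reading comes with each control period).
- manip.snapshot(name): name is "scene" or "top"; returns a dict with "pixels" (384x512x3 uint8, red, green, blue), "depth" (384x512 float32, m along the optical axis (not along the pixel's ray), 0 where there is no reading), "intrinsics" (3x3 intrinsics, pixels), "k1" (the pictures are not rectified: a ray, as slopes to the right and down, at radius r is drawn at 1 + k1 r^2 times it, then the intrinsics apply), "R" (3x3) and "t" (3): a world point X has camera coordinates R X + t. Camera axes: x right, y down, z forward; pixel columns grow to the right and rows downward; lengths in m; the calibration is good to about 2 mm. A picture is of the moment at which its call begins.
- manip.sign_off(): hands the job in; it is judged then, once.
The state is a dict: "t": time; "q": joint angles; "qd": joint speeds; "tau": joint torques, N m; "tcp_pos": TCP position; "tool_rot": TCP orientation; "force": force on the tool from outside, world axes, zero at the start; "ft_torque": the same for the moment, N m; "finger_gap": opening from 0.0 (shut) to 1.0 (fully open); "gripper_force": force on a finger pad.
Only numpy, scipy, OpenCV 4.12 (cv2) and the standard library are available. Lean on these libraries where they do the work, as an engineer would, in place of code of your own. Each camera call takes 0.05 s, during which the arm holds its last target. There are 200 camera calls.

## Working session

There is one attempt and no reset: what is moved stays moved. The work goes in short steps, Python scripts to look and compute and a tool call to move; the robot and the scene stay as the last step left them, time stands still between calls to the robot, and variables do not carry over. Pictures are saved under pics/ and viewed, at most 10 in all, crops included, and the job is handed in when it is done.

Besides the shell and the picture viewer there is one more tool, called after ">>>" by a JSON object that holds its "fn" and its "kwargs", one argument or row to a line. apply_moves: Moves the arm, as the interface text tells. Shifts and turns lie within -1 to 1; 1 stands for 800 mm of shift or 180 degrees of turn. Its arguments: {"type":"object","properties":{"claw":{"type":"array","items":{"type":"number"}},"travel":{"type":"array","items":{"type":"array","items":{"type":"number"}}},"turn":{"type":"array","items":{"type":"array","items":{"type":"number"}}},"newtons":{"type":"number"}},"required":["claw","travel","turn"]}

```bash
mkdir -p pics; cat > h.py <<'E'
import numpy as np, cv2
from station import manip
def snap(n):
    s=manip.snapshot(n); return s
def ray(s,u,v):
    K=np.array(s["intrinsics"]);a=(u-K[0,2])/K[0,0];b=(v-K[1,2])/K[1,1]
    x,y=a,b
    for _ in range(20):
        f=1+s["k1"]*(x*x+y*y);x,y=a/f,b/f
    R=np.array(s["R"]);t=np.array(s["t"])
    return -R.T@t, R.T@np.array([x,y,1.0])
def onz(s,u,v,z):
    o,d=ray(s,u,v);return o+d*(z-o[2])/d[2]
def proj(s,X):
    K=np.array(s["intrinsics"]);c=np.array(s["R"])@np.array(X)+np.array(s["t"])
    p=c[:2]/c[2];p=p*(1+s["k1"]*(p@p));return p*[K[0,0],K[1,1]]+[K[0,2],K[1,2]]
def save(s,name): cv2.imwrite("pics/"+name,cv2.cvtColor(s["pixels"],cv2.COLOR_RGB2BGR))
E
python3 - <<'E'
from h import *
for n in("scene","top"):
    s=snap(n);save(s,n+"0.png");o,d=ray(s,256,192);print(n,o,d,s["k1"])
st=manip.sense();print(st["t"],st["tcp_pos"],st["tool_rot"],st["force"],st["finger_gap"])
E
```

```text
scene [1.00026942 0.50422296 0.9539802 ] [-0.4355084  -0.4360558  -0.78765907] -0.034120242271962614
top [0.33250894 0.00929816 1.63277131] [ 0.0989152  -0.01250252 -0.99512976] -0.2031177260291904
0.1 [ 0.22170848 -0.58367315  0.23041281] [ 9.83591761e-01  1.80405865e-01 -6.40427503e-06 -9.85854018e-04] [-0.22725435 -0.13131514 -0.11884034] 1.0015925004249717
```

View pics/top0.png

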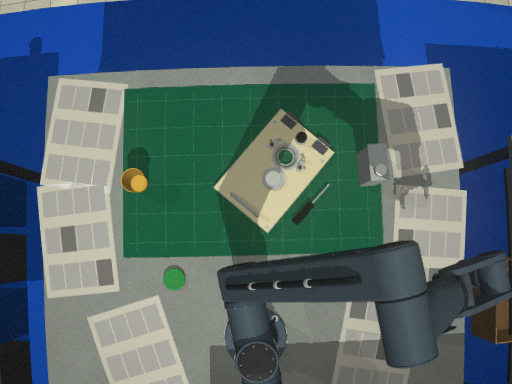

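View pics/scene0.png

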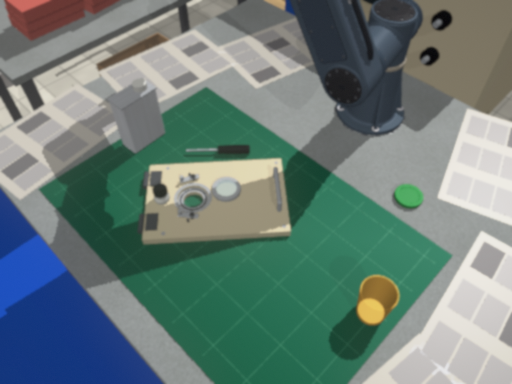

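Top view: door around (275,170), seat with its green hole (mat showing) at (286,157), and a bright clear disc at (274,179). The jar is at (301,137) and the handle at (248,205). The green disc at (174,278), off the door, is the look-alike. The clear disc on the door's face fits the sight glass. I'll confirm it in an enlarged crop.

```bash
python3 - <<'E'
from h import *
a=cv2.imread("pics/top0.png")[105:235,210:340];b=cv2.imread("pics/scene0.png")[150:250,135:295]
cv2.imwrite("pics/ct.png",cv2.resize(a,None,fx=4.6,fy=4.6,interpolation=cv2.INTER_CUBIC))
cv2.imwrite("pics/cs.png",cv2.resize(b,None,fx=5,fy=5,interpolation=cv2.INTER_CUBIC))
s=snap("top")
h=cv2.cvtColor(s["pixels"],cv2.COLOR_RGB2HSV)
m=((h[...,0]>12)&(h[...,0]<35)&(h[...,1]>30)&(h[...,2]>120)).astype(np.uint8)
m[:, :200]=0
m=cv2.morphologyEx(m,cv2.MORPH_CLOSE,np.ones((9,9)))
c=max(cv2.findContours(m,0,2)[0],key=cv2.contourArea);print(cv2.contourArea(c))
P=np.array([onz(s,u,v,.023)[:2] for u,v in c[:,0]]).astype(np.float32)
r=cv2.minAreaRect(P*1000);print(r);print(cv2.boxPoints(r))
E
```

```text
6998.0
((569.025634765625, -74.341064453125), (238.56784057617188, 359.35223388671875), 48.57765197753906)
[[ 355.3762    -44.911964]
 [ 624.8376   -282.66098 ]
 [ 782.67505  -103.770164]
 [ 513.2137    133.97885 ]]
```

View pics/ct.png

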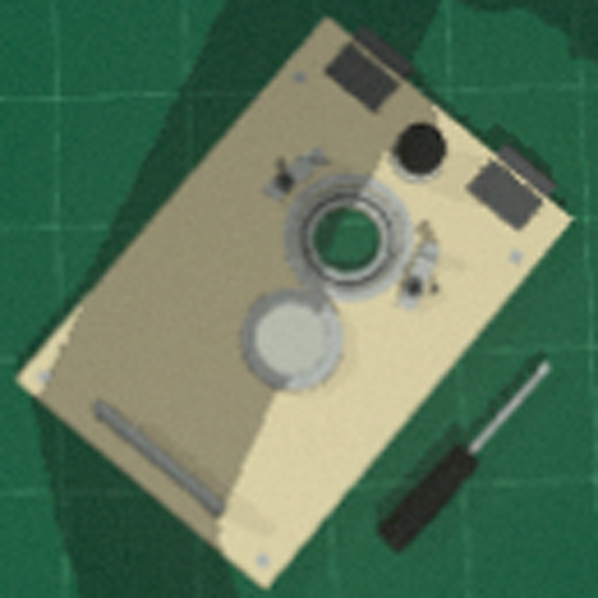

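View pics/cs.png

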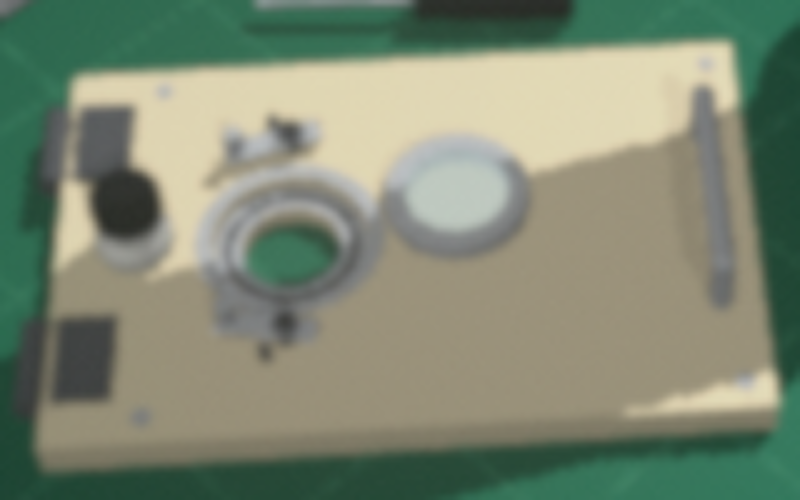

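The crops confirm one clear disc in a steel ring on the door: (291,340) in the top crop, (457,195) in the scene crop. It has the right shape and place, so it is the sight glass. The clips lie beside the seat, and the jar is close to it on the hinge side.

```bash
cat >> h.py <<'E'
D=np.array([.5690,-.0743]);yaw=np.deg2rad(-41.42)
X=np.array([np.cos(yaw),np.sin(yaw)]);Y=np.array([-X[1],X[0]])
S=D+.06*X
def todoor(p): p=np.asarray(p)[:2]-S;return np.round(1000*np.array([p@X,p@Y]),1)
def rect(s,z,half=80,res=4,c=None):
    "orthophoto of plane z in door axes about seat; res px/mm"
    c=S if c is None else c
    n=2*half*res;g=(np.arange(n)+.5)/res-half
    U,V=np.meshgrid(g,-g);P=c+ (U[...,None]*X+V[...,None]*Y)/1000
    P3=np.concatenate([P,np.full(P.shape[:2]+(1,),z)],2)
    K=np.array(s["intrinsics"]);q=P3@np.array(s["R"]).T+np.array(s["t"]);q=q[...,:2]/q[...,2:]
    q=q*(1+s["k1"]*(q**2).sum(-1,keepdims=True))
    return cv2.remap(s["pixels"],(q[...,0]*K[0,0]+K[0,2]).astype(np.float32),(q[...,1]*K[1,1]+K[1,2]).astype(np.float32),cv2.INTER_CUBIC)
E
python3 - <<'E'
from h import *
out=[]
for n in("top","scene"):
    s=snap(n);im=s["pixels"];h=cv2.cvtColor(im,cv2.COLOR_RGB2HSV)
    # green hole mouth on ledge plane
    p=proj(s,[*S,.015]);print(n,"seat px pred",p)
    m=((h[...,0]>50)&(h[...,0]<95)&(h[...,1]>90)).astype(np.uint8)
    k,l,st,c=cv2.connectedComponentsWithStats(m)
    for i in range(1,k):
        if 60<st[i,4]<800 and np.hypot(*(c[i]-p))<10: print(" hole",c[i],st[i],todoor(onz(s,*c[i],.015)),todoor(onz(s,*c[i],.005)))
    # dark blobs on door
    m=((h[...,2]<75)).astype(np.uint8);k,l,st,c=cv2.connectedComponentsWithStats(m)
    for i in range(1,k):
        if 3<st[i,4]<300 and np.hypot(*(c[i]-p))<50: print(" dark",c[i],st[i,2:],"z.037",todoor(onz(s,*c[i],.037)),"z.046",todoor(onz(s,*c[i],.046)),"z.065",todoor(onz(s,*c[i],.065)))
    a=rect(s,.035,100,3);a=cv2.resize(a,(400,400)) 
    a=rect(s,.035,75,4,S-.05*X);b=rect(s,.046,75,4)
    o=np.hstack([cv2.resize(q,(400,400),interpolation=cv2.INTER_AREA) for q in(a,b)])
    for i in range(0,800,400):
        for j in range(3): 
            cv2.line(o,(i+67+j*133,0),(i+67+j*133,399),(255,0,0),1);cv2.line(o,(i,67+j*133),(i+399,67+j*133),(255,0,0),1)
    out.append(o)
o=np.vstack(out);cv2.imwrite("pics/rect.png",cv2.cvtColor(cv2.resize(o,(600,600)),cv2.COLOR_RGB2BGR))
E
```

```text
top seat px pred [285.07489476 156.39749818]
 hole [285.06060606 156.62121212] [279 151  13  13 132] [-0.6 -0.5] [1.2 0.1]
 dark [287.95145631 121.3592233 ] [ 15  14 103] z.037 [96.5 68.8] z.046 [94.3 67.9] z.065 [89.7 66. ]
 dark [320.765625 136.484375] [23 16 64] z.037 [128.7 -50.6] z.046 [126.3 -50.9] z.065 [121.3 -51.4]
 dark [300.96666667 136.84444444] [11 11 90] z.037 [83.5  0.4] z.046 [81.3 -0.1] z.065 [76.9 -1.3]
 dark [271.71428571 144.        ] [3 3 7] z.037 [-0.4 60.7] z.046 [-2.  59.9] z.065 [-5.5 58. ]
 dark [331.25 148.  ] [3 3 4] z.037 [ 121.  -103.4] z.046 [ 118.7 -103.3] z.065 [ 113.7 -103.2]
 dark [281.04545455 154.04545455] [ 6  9 22] z.037 [-6.6 14.3] z.046 [-8.2 13.7] z.065 [-11.6  12.4]
 dark [325.5        183.33333333] [4 3 6] z.037 [  13.7 -164.9] z.046 [  12.  -164.5] z.065 [   8.3 -163.6]
 dark [319.75 190.  ] [2 3 4] z.037 [ -16.5 -164.2] z.046 [ -18.1 -163.8] z.065 [ -21.4 -163. ]
 dark [316.75 193.25] [2 3 4] z.037 [ -31.6 -163.4] z.046 [ -33.1 -163. ] z.065 [ -36.2 -162.2]
scene seat px pred [192.86905314 199.83641828]
 hole [192.43333333 200.80833333] [185 196  16  10 120] [1.1 3.1] [ 2.3 -4.5]
 dark [159.34328358 190.1641791 ] [ 12  13 134] z.037 [ 83.9 -20.5] z.046 [ 81.9 -13.3] z.065 [77.7  2.1]
 dark [191.6 213.8] [2 3 5] z.037 [-0.5 60. ] z.046 [-1.7 66.4] z.065 [-4.1 80.1]
 dark [151.32061069 221.48854962] [ 11  14 131] z.037 [97.2 76.1] z.046 [95.1 82.4] z.065 [90.6 95.8]
 dark [189.23837209 247.22093023] [ 25  12 172] z.037 [  3.1 155.6] z.046 [  1.9 161.1] z.065 [ -0.6 172.8]
```

View pics/rect.png

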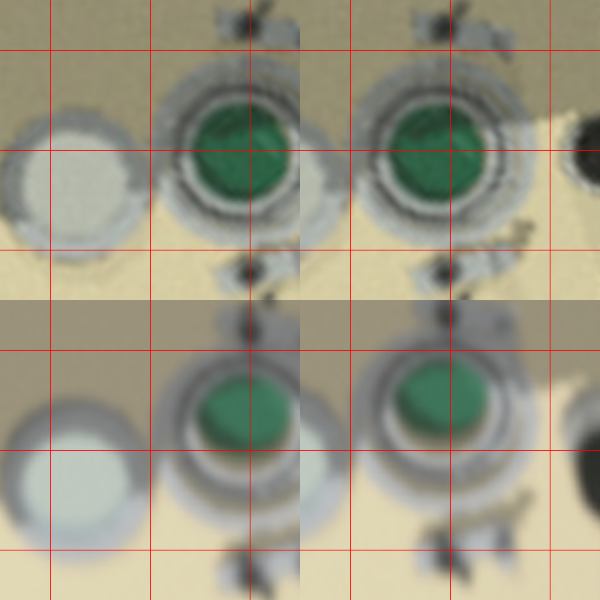

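Orthophotos at 2 px/mm: the top view has the screw heads at (250,25) and (250,272), so the pivots are at door (0, ±62) as they must be. The glass centre is near (75,185), at about (-87,-17) mm from the seat. The jar is at about (77,0) mm. I'll refine the glass centre and the knobs, then move.

```bash
cat >> h.py <<'E'
def circ(s,z,c,rmm,half=60,res=5,tol=3):
    a=cv2.cvtColor(rect(s,z,half,res,S+(c[0]*X+c[1]*Y)/1000),cv2.COLOR_RGB2GRAY)
    a=cv2.medianBlur(a,5)
    k=cv2.HoughCircles(a,cv2.HOUGH_GRADIENT_ALT,1.5,20,param1=60,param2=.5,minRadius=int((rmm-tol)*res),maxRadius=int((rmm+tol)*res))
    return [] if k is None else [np.round([c[0]+q[0]/res-half,c[1]-(q[1]/res-half),q[2]/res],1) for q in k.reshape(-1,k.shape[-1])[:4]]
E
python3 - <<'E'
from h import *
for n in("top","scene"):
    s=snap(n)
    print(n,"glass",circ(s,.035,(-87,-17),38,tol=4),circ(s,.035,(-87,-17),27,tol=4),"seat",circ(s,.023,(0,0),40,tol=4),circ(s,.015,(0,0),26),"jar",circ(s,.065,(77,0),20,tol=4))
    a=rect(s,.035,30,5,S+(-87*X-17*Y)/1000);h=cv2.cvtColor(a,cv2.COLOR_RGB2HSV)
    g=a.astype(int);m=((g[...,1]-g[...,0]>2)&(g[...,1]-g[...,2]>-4)&(g.min(2)>120)).astype(np.uint8)
    m=cv2.morphologyEx(m,cv2.MORPH_OPEN,np.ones((9,9)));k,l,st,c=cv2.connectedComponentsWithStats(m)
    i=1+np.argmax(st[1:,4]) if k>1 else 0;print(st[i],-87+c[i][0]/5-30,-17-(c[i][1]/5-30),a[150,150],a[150,20])
    for zz in(.035,.03,.025):
        o=s["depth"]; 
    p=proj(s,[*(S+(-87*X-17*Y)/1000),.035]).astype(int);print("depth z",end=" ")
    o,d=ray(s,*p);print((o+d*s["depth"][p[1],p[0]])[2])
E
```

```text
top glass [] [array([-88.2, -18.2,  26.9], dtype=float32)] seat [] [array([-1.2, -1.5, 25.1], dtype=float32)] jar [array([76.7, -2.4, 19.8], dtype=float32)]
[    0     0   300   300 79893] -87.021528794763 -18.489206814113878 [180 185 171] [161 164 154]
depth z 0.04333498935956004
scene glass [] [] seat [] [array([ 0. ,  3.9, 25.1], dtype=float32)] jar [array([75.5,  4.2, 21.8], dtype=float32), array([75.5,  4.2, 18.9], dtype=float32)]
[    0     0   300   300 75602] -86.90491521388323 -18.599568794476333 [190 200 191] [168 175 171]
depth z 0.9539802000595009
```

```bash
cat >> h.py <<'E'
from scipy.spatial.transform import Rotation as Ro
def plan(door,z,ang):
    "shift/turn numbers in tool axes to seat-relative mm door pos, height z, tool y at ang deg in door frame"
    s=manip.sense();R=Ro.from_quat(s["tool_rot"]);p=S+(door[0]*X+door[1]*Y)/1000
    d=np.array([*p,z])-s["tcp_pos"]
    a=yaw+np.deg2rad(ang);y=np.array([np.cos(a),np.sin(a),0])
    T=np.stack([np.cross(y,[0,0,-1]),y,[0,0,-1]],1)
    rv=(R.inv()*Ro.from_matrix(T)).as_rotvec(degrees=True)
    print("to",np.round([*p,z],4),"travel",np.round(R.inv().apply(d)/.8,4),"turn",np.round(rv/180,4),"rows~",np.ceil(max(np.linalg.norm(d)/.0417,np.linalg.norm(rv)/7.16)))
def now():
    s=manip.sense();print("t",round(s["t"],2),"tcp",np.round(s["tcp_pos"],4),"door",todoor(s["tcp_pos"]),"F",np.round(s["force"],1),"gap",round(s["finger_gap"],3),"gf",np.round(s["gripper_force"],1))
E
python3 - <<'E'
from h import *
s=snap("top");print("tin",onz(s,375,165,.1),"tin cap",onz(s,381,171,.2))
plan((-88,-17),.30,25);plan((-88,-17),.15,25)
E
```

```text
tin [ 0.56540452 -0.40447742  0.1       ] tin cap [ 0.53122652 -0.39555176  0.2       ]
to [ 0.5368 -0.0685  0.3   ] travel [ 0.5968 -0.463  -0.0859] turn [-1.000e-04 -1.000e-04 -2.933e-01] rows~ 15.0
to [ 0.5368 -0.0685  0.15  ] travel [ 0.5968 -0.4629  0.1016] turn [-1.000e-04 -1.000e-04 -2.933e-01] rows~ 15.0
```

>>> {"fn": "apply_moves", "kwargs": {
  "claw": [1,1,1,1,1],
  "travel": [
    [0.05,-0.04,-0.06],
    [0.1,-0.08,-0.0859],
    [0.18,-0.14,-0.0859],
    [0.25,-0.19,-0.0859],
    [0.31,-0.24,-0.0859]
  ],
  "turn": [
    [0,0,-0.03],
    [0,0,-0.06],
    [0,0,-0.1],
    [0,0,-0.14],
    [0,0,-0.17]
  ]
}}

```text
t: 0.82
tcp_pos: [0.3223, -0.4205, 0.2943]
tool_rot: [0.9, 0.436, 0.0, 0.001]
force: [1.1, 1.0, -1.0]
finger_gap: 0.999
gripper_force: 0.0
```

```bash
python3 - <<'E'
from h import *
now();plan((-88,-17),.10,25)
E
```

```text
t 0.82 tcp [ 0.3223 -0.4205  0.2943] door [ -15.9 -422.8] F [ 1.1  1.  -1. ] gap 0.999 gf 0.0
to [ 0.5368 -0.0685  0.1   ] travel [ 0.5115 -0.0633  0.2423] turn [ 0.0007  0.0004 -0.1218] rows~ 11.0
```

>>> {"fn": "apply_moves", "kwargs": {
  "claw": [1,1,1,1,1],
  "travel": [
    [0.05,-0.006,0],
    [0.1,-0.012,0],
    [0.15,-0.018,0],
    [0.2,-0.025,0.02],
    [0.25,-0.031,0.04]
  ],
  "turn": [
    [0,0,-0.03],
    [0,0,-0.06],
    [0,0,-0.09],
    [0,0,-0.12],
    [0,0,-0.12]
  ]
}}

```text
t: 1.23
tcp_pos: [0.4266, -0.2512, 0.2634]
tool_rot: [0.803, 0.596, 0.0, 0.002]
force: [0.3, 0.2, -0.0]
finger_gap: 1.001
gripper_force: 0.0
```

>>> {"fn": "apply_moves", "kwargs": {
  "claw": [1,1,1,1,1],
  "travel": [
    [0.05,0,0.01],
    [0.1,0,0.02],
    [0.13,0,0.04],
    [0.15,0,0.06],
    [0.15,0,0.06]
  ],
  "turn": [
    [0,0,0],
    [0,0,0],
    [0,0,0],
    [0,0,0],
    [0,0,0]
  ]
}}

```text
t: 1.65
tcp_pos: [0.4588, -0.1335, 0.2122]
tool_rot: [0.803, 0.596, -0.001, -0.003]
force: [1.1, 0.2, 0.1]
finger_gap: 1.0
gripper_force: 0.0
```

```bash
python3 - <<'E'
from h import *
now();plan((-88,-17),.08,25)
E
```

```text
t 1.65 tcp [ 0.4588 -0.1335  0.2122] door [-103.4 -117.3] F [1.1 0.2 0.1] gap 1.0 gf 0.0
to [ 0.5368 -0.0685  0.08  ] travel [0.1056 0.0709 0.1651] turn [-0.002  -0.0008 -0.002 ] rows~ 4.0
```

>>> {"fn": "apply_moves", "kwargs": {
  "claw": [1,1,1,1,1],
  "travel": [
    [0.035,0.024,0.01],
    [0.07,0.047,0.04],
    [0.1056,0.071,0.08],
    [0.1056,0.071,0.12],
    [0.1056,0.071,0.165]
  ],
  "turn": [
    [0,0,0],
    [0,0,0],
    [0,0,-0.002],
    [0,0,-0.002],
    [0,0,-0.002]
  ]
}}

```text
t: 2.07
tcp_pos: [0.5429, -0.0738, 0.0825]
tool_rot: [0.801, 0.598, 0.002, 0.003]
force: [1.0, -0.3, -0.2]
finger_gap: 1.005
gripper_force: 0.0
```

```bash
python3 - <<'E'
from h import *
now();plan((-88,-17),.018,25)
for n in("top","scene"):
    s=snap(n);save(s,n+"1.png")
a=cv2.imread("pics/top1.png")[130:220,220:320];b=cv2.imread("pics/scene1.png")[130:250,135:295]
cv2.imwrite("pics/v1.png",np.hstack([cv2.resize(a,(360,324),interpolation=cv2.INTER_CUBIC),cv2.resize(b,(432,324),interpolation=cv2.INTER_CUBIC)]))
E
```

```text
t 2.07 tcp [ 0.5429 -0.0738  0.0825] door [-79.9 -16.9] F [ 1.  -0.3 -0.2] gap 1.005 gf 0.0
to [ 0.5368 -0.0685  0.018 ] travel [ 0.0042 -0.0098  0.0806] turn [ 0.002   0.0001 -0.0006] rows~ 2.0
```

View pics/v1.png

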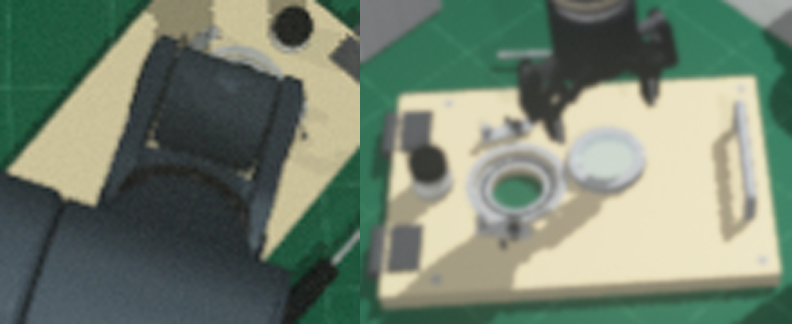

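Right panel (scene crop): the open fingers hover above and behind the glass, which is at (607,158). The seat is clear at (517,187). In the top view the arm hides the glass. I'll let the arm settle and re-measure the glass from the scene view.

>>> {"fn": "apply_moves", "kwargs": {
  "claw": [1,1,1],
  "travel": [
    [0,0,0],
    [0,0,0],
    [0,0,0]
  ],
  "turn": [
    [0,0,0],
    [0,0,0],
    [0,0,0]
  ]
}}

```text
t: 2.42
tcp_pos: [0.5411, -0.0748, 0.0853]
tool_rot: [0.802, 0.597, 0.002, 0.002]
force: [0.1, 0.4, 0.8]
finger_gap: 0.998
gripper_force: 0.0
```

```bash
python3 - <<'E'
from h import *
now();plan((-88,-17),.018,25);s=snap("scene")
print(circ(s,.035,(-87,-17),38,tol=4),circ(s,.035,(-87,-17),27,tol=4),circ(s,.023,(0,0),40,tol=4),circ(s,.023,(0,0),48,half=70,tol=4))
E
```

```text
t 2.42 tcp [ 0.5411 -0.0748  0.0853] door [-80.5 -18.8] F [0.1 0.4 0.8] gap 0.998 gf 0.0
to [ 0.5368 -0.0685  0.018 ] travel [ 0.006  -0.008   0.0841] turn [ 0.0017  0.0001 -0.0016] rows~ 2.0
[] [] [] []
```

```bash
cat >> h.py <<'E'
def grey(s,z,c,half,res=5,thr=28,name=None):
    "unsaturated blob (steel/glass on cream) in orthophoto: rotated ellipse fit"
    a=rect(s,z,half,res,S+(c[0]*X+c[1]*Y)/1000).astype(int)
    m=((a[...,0]-a[...,2])<thr*a[...,0]/200).astype(np.uint8)
    m=cv2.morphologyEx(m,cv2.MORPH_OPEN,np.ones((15,15)))
    k,l,st,cc=cv2.connectedComponentsWithStats(m)
    if k<2: return None
    i=l[half*res,half*res] or 1+np.argmax(st[1:,4])
    q=max(cv2.findContours((l==i).astype(np.uint8),0,2)[0],key=cv2.contourArea);(x,y),(w,h),_=cv2.fitEllipse(cv2.convexHull(q))
    if name: cv2.imwrite("pics/"+name,m*255)
    return np.round([c[0]+x/res-half,c[1]-(y/res-half),w/res,h/res],1)
E
python3 - <<'E'
from h import *
s=snap("scene")
for th in(20,26,32,38):
  print(th,grey(s,.035,(-88,-17),42,thr=th),grey(s,.029,(-88,-17),42,thr=th),"seat",grey(s,.023,(0,0),52,thr=th))
im=cv2.imread("pics/top0.png")
s2=dict(snap("top"));s2["pixels"]=cv2.cvtColor(im,cv2.COLOR_BGR2RGB)
for th in(20,26,32,38): print(th,"top0",grey(s2,.035,(-88,-17),42,thr=th),grey(s2,.023,(0,0),50,thr=th))
E
```

```text
20 [-84.2 -13.7  77.1  88.4] [-83.9 -18.5  77.5  88.5] seat [ -0.7  -1.2  96.5 119.1]
26 [-83.9 -13.6  79.5  92.4] [-84.  -18.5  79.4  91.3] seat [ -0.3  -0.8  99.4 116.2]
32 [-84.1 -13.5  81.8  99.2] [-83.9 -18.5  81.9  97.4] seat [ -0.5  -2.5 102.2 126. ]Traceback (most recent call last):
  File "<stdin>", line 4, in <module>
  File "h.py", line 55, in grey
    q=max(cv2.findContours((l==i).astype(np.uint8),0,2)[0],key=cv2.contourArea);(x,y),(w,h),_=cv2.fitEllipse(cv2.convexHull(q))
                                                                                              ~~~~~~~~~~~~~~^^^^^^^^^^^^^^^^^^^
cv2.error: OpenCV(4.12.0) /io/opencv/modules/imgproc/src/shapedescr.cpp:361: error: (-201:Incorrect size of input array) There should be at least 5 points to fit the ellipse in function 'fitEllipseNoDirect'
```

>>> {"fn": "apply_moves", "kwargs": {
  "claw": [1,1,1,1],
  "travel": [
    [0.006,-0.008,0.02],
    [0.006,-0.008,0.045],
    [0.006,-0.008,0.045],
    [0.006,-0.008,0.045]
  ],
  "turn": [
    [0.0017,0,-0.0016],
    [0.0017,0,-0.0016],
    [0.0017,0,-0.0016],
    [0.0017,0,-0.0016]
  ]
}}

```text
t: 2.85
tcp_pos: [0.5347, -0.0673, 0.0472]
tool_rot: [0.801, 0.599, -0.002, -0.002]
force: [-0.4, -0.1, 0.2]
finger_gap: 1.001
gripper_force: 0.0
```

```bash
python3 - <<'E'
from h import *
now();plan((-88,-17),.018,25)
E
```

```text
t 2.85 tcp [ 0.5347 -0.0673  0.0472] door [-90.4 -17.4] F [-0.4 -0.1  0.2] gap 1.001 gf 0.0
to [ 0.5368 -0.0685  0.018 ] travel [-0.0008  0.0031  0.0365] turn [-0.0016  0.      0.0002] rows~ 1.0
```

>>> {"fn": "apply_moves", "kwargs": {
  "claw": [1,1,1,1],
  "travel": [
    [0,0.0015,0.012],
    [0,0.0015,0.024],
    [0,0.0015,0.036],
    [0,0.0015,0.036]
  ],
  "turn": [
    [0,0,0],
    [0,0,0],
    [0,0,0],
    [0,0,0]
  ]
}}

```text
t: 3.18
tcp_pos: [0.5347, -0.0672, 0.0161]
tool_rot: [0.801, 0.599, -0.002, -0.003]
force: [-0.8, -0.0, -0.3]
finger_gap: 1.002
gripper_force: 0.0
```

```bash
python3 - <<'E'
from h import *
for i in range(5):
    now();s=snap("scene")
save(s,"scene2.png");plan((-88,-17),.018,25)
b=cv2.imread("pics/scene2.png")[130:250,135:295]
cv2.imwrite("pics/v2.png",cv2.resize(b,(800,600),interpolation=cv2.INTER_CUBIC))
E
```

```text
t 3.18 tcp [ 0.5347 -0.0672  0.0161] door [-90.4 -17.3] F [-0.8 -0.  -0.3] gap 1.002 gf 0.0
t 3.23 tcp [ 0.5349 -0.0672  0.0166] door [-90.3 -17.2] F [-0.4 -0.5 -0.6] gap 1.0 gf 0.0
t 3.28 tcp [ 0.5352 -0.0673  0.017 ] door [-90.  -17.1] F [ 0.  -0.3  0.3] gap 0.999 gf 0.0
t 3.33 tcp [ 0.5355 -0.0673  0.0174] door [-89.7 -16.9] F [-0.3 -0.7  0.7] gap 1.001 gf 0.0
t 3.38 tcp [ 0.5357 -0.0674  0.0177] door [-89.5 -16.8] F [ 0.4 -0.3 -0. ] gap 0.999 gf 0.0
to [ 0.5368 -0.0685  0.018 ] travel [-0.001   0.0015 -0.0002] turn [-0.0016 -0.      0.0003] rows~ 1.0
```

View pics/v2.png

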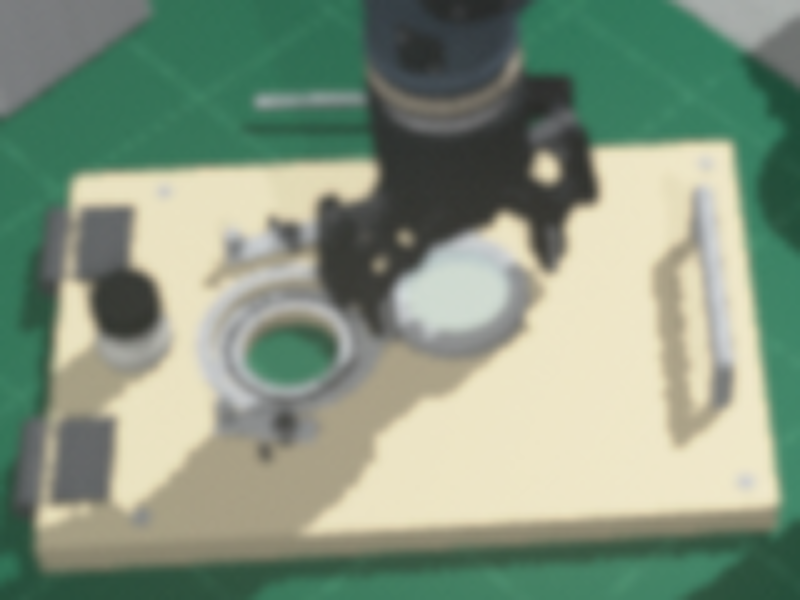

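The fingers straddle the glass, left finger at (365,315) and right at (548,255). Next is a light grip on the rim, tips just above the face.

>>> {"fn": "apply_moves", "kwargs": {
  "claw": [0.7,0.7,0.7,0.7,0.7],
  "travel": [
    [-0.001,0.001,0],
    [-0.001,0.001,0],
    [-0.001,0.001,0],
    [-0.001,0.001,0],
    [-0.001,0.001,0]
  ],
  "turn": [
    [0,0,0],
    [0,0,0],
    [0,0,0],
    [0,0,0],
    [0,0,0]
  ],
  "newtons": 20
}}

```text
t: 3.85
tcp_pos: [0.5374, -0.0687, 0.0185]
tool_rot: [0.801, 0.599, -0.001, -0.001]
force: [2.0, 1.0, 6.0]
finger_gap: 0.873
gripper_force: 23.2
```

```bash
python3 - <<'E'
from h import *
for i in range(3): now();s=snap("scene")
save(s,"scene3.png");plan((0,0),.018,25)
E
```

```text
t 3.85 tcp [ 0.5374 -0.0687  0.0185] door [-87.5 -16.7] F [2. 1. 6.] gap 0.873 gf 23.2
t 3.9 tcp [ 0.5374 -0.0687  0.0185] door [-87.4 -16.7] F [1.4 1.2 5.9] gap 0.876 gf 23.2
t 3.95 tcp [ 0.5374 -0.0687  0.0185] door [-87.5 -16.7] F [1.4 1.4 5.1] gap 0.878 gf 23.2
to [ 0.614 -0.114  0.018] travel [-0.0274  0.1078  0.0004] turn [-0.0008  0.      0.0003] rows~ 3.0
```

>>> {"fn": "apply_moves", "kwargs": {
  "claw": [0.7,0.7,0.7,0.7,0.7],
  "travel": [
    [-0.002,0.008,0],
    [-0.005,0.019,0],
    [-0.008,0.03,0],
    [-0.011,0.042,0],
    [-0.014,0.054,0]
  ],
  "turn": [
    [0,0,0],
    [0,0,0],
    [0,0,0],
    [0,0,0],
    [0,0,0]
  ]
}}

```text
t: 4.42
tcp_pos: [0.568, -0.0882, 0.0179]
tool_rot: [0.8, 0.599, -0.006, -0.009]
force: [-10.6, 5.6, 15.7]
finger_gap: 0.875
gripper_force: 24.9
```

```bash
python3 - <<'E'
from h import *
for i in range(8): s=snap("scene")
now();save(s,"scene4.png");plan((-.5,0),.0185,25)
E
```

```text
t 4.82 tcp [ 0.5721 -0.0904  0.018 ] door [-47.1 -10.1] F [-2.9  0.5 10.5] gap 0.873 gf 24.6
to [ 0.6136 -0.1137  0.0185] travel [-0.0133  0.058  -0.0013] turn [-0.0035 -0.0001  0.0003] rows~ 2.0
```

>>> {"fn": "apply_moves", "kwargs": {
  "claw": [0.7,0.7,0.7,0.7,0.7],
  "travel": [
    [-0.002,0.01,0],
    [-0.005,0.021,0],
    [-0.008,0.032,0],
    [-0.01,0.043,0],
    [-0.0127,0.053,0]
  ],
  "turn": [
    [-0.0015,0,0],
    [-0.003,0,0],
    [-0.003,0,0],
    [-0.003,0,0],
    [-0.003,0,0]
  ]
}}

```text
t: 5.23
tcp_pos: [0.6047, -0.1092, 0.0178]
tool_rot: [0.8, 0.599, -0.004, -0.007]
force: [-11.6, 6.6, 18.1]
finger_gap: 0.875
gripper_force: 25.4
```

```bash
python3 - <<'E'
from h import *
for i in range(14): s=snap("scene")
now();save(s,"scene5.png");plan((-.5,0),.0185,25)
b=cv2.imread("pics/scene5.png")[130:250,135:295]
cv2.imwrite("pics/v5.png",cv2.resize(b,(800,600),interpolation=cv2.INTER_CUBIC))
E
```

```text
t 5.93 tcp [ 0.6075 -0.1108  0.018 ] door [-7.  -1.9] F [-6.3  2.4 13.9] gap 0.873 gf 25.1
to [ 0.6136 -0.1137  0.0185] travel [-0.0012  0.0084 -0.0006] turn [-0.0024 -0.0003  0.0003] rows~ 1.0
```

View pics/v5.png

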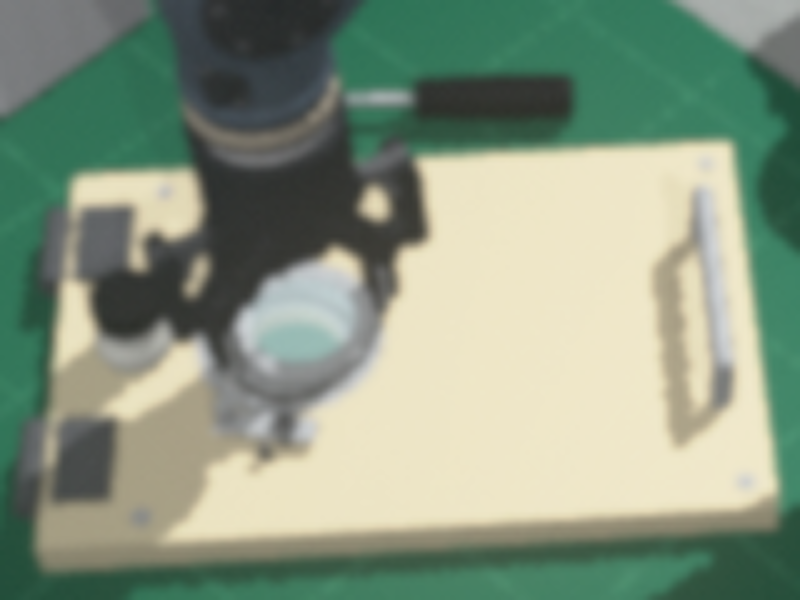

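The scene crop shows the glass at (305,335), nearly over the seat and lying flat. The front finger passes between the jar and clip A. I'll close the last few mm.

>>> {"fn": "apply_moves", "kwargs": {
  "claw": [0.7,0.7,0.7,0.7,0.7],
  "travel": [
    [-0.0005,0.003,0],
    [-0.001,0.006,0],
    [-0.0012,0.0085,0],
    [-0.0012,0.0085,0],
    [-0.0012,0.0085,0]
  ],
  "turn": [
    [-0.002,0,0],
    [-0.002,0,0],
    [-0.002,0,0],
    [-0.002,0,0],
    [-0.002,0,0]
  ]
}}

```text
t: 6.35
tcp_pos: [0.6102, -0.112, 0.0179]
tool_rot: [0.8, 0.599, -0.002, -0.004]
force: [-11.8, 5.4, 18.9]
finger_gap: 0.875
gripper_force: 25.5
```

```bash
python3 - <<'E'
from h import *
for i in range(8): s=snap("scene")
now();plan((-.5,0),.0185,25)
E
```

```text
t 6.75 tcp [ 0.6102 -0.1121  0.0179] door [-4.2 -1.1] F [-11.9   4.9  19.4] gap 0.874 gf 25.5
to [ 0.6136 -0.1137  0.0185] travel [-0.0007  0.0047 -0.0008] turn [-0.0031 -0.0005  0.0005] rows~ 1.0
```

>>> {"fn": "apply_moves", "kwargs": {
  "claw": [0.7,0.7,0.7,0.7,0.7],
  "travel": [
    [-0.0003,0.002,-0.0003],
    [-0.0007,0.0047,-0.0006],
    [-0.0007,0.0047,-0.0006],
    [-0.0007,0.0047,-0.0006],
    [-0.0007,0.0047,-0.0006]
  ],
  "turn": [
    [-0.002,0,0],
    [-0.002,0,0],
    [-0.002,0,0],
    [-0.002,0,0],
    [-0.002,0,0]
  ]
}}

```text
t: 7.17
tcp_pos: [0.621, -0.1171, 0.0173]
tool_rot: [0.801, 0.599, 0.004, 0.006]
force: [-2.5, 1.3, 1.9]
finger_gap: 0.876
gripper_force: 25.2
```

```bash
python3 - <<'E'
from h import *
for i in range(8): s=snap("scene")
now();plan((-.5,0),.0185,25)
E
```

```text
t 7.57 tcp [ 0.622  -0.1174  0.0175] door [8.3 2.8] F [-1.6  1.   0.2] gap 0.877 gf 25.0
to [ 0.6136 -0.1137  0.0185] travel [ 0.0015 -0.0114 -0.0015] turn [ 0.0053 -0.      0.0003] rows~ 1.0
```

>>> {"fn": "apply_moves", "kwargs": {
  "claw": [0.7,0.7,0.7,0.7,0.7],
  "travel": [
    [0.0005,-0.003,0],
    [0.001,-0.006,0],
    [0.0013,-0.009,0],
    [0.0015,-0.0112,0],
    [0.0015,-0.0112,0]
  ],
  "turn": [
    [0.002,0,0],
    [0.004,0,0],
    [0.004,0,0],
    [0.004,0,0],
    [0.004,0,0]
  ]
}}

```text
t: 7.98
tcp_pos: [0.6131, -0.1135, 0.0173]
tool_rot: [0.801, 0.599, 0.001, 0.001]
force: [0.1, 0.9, -3.0]
finger_gap: 0.871
gripper_force: 24.8
```

```bash
python3 - <<'E'
from h import *
for i in range(8): s=snap("scene")
now();plan((-.5,0),.0185,25);save(s,"scene6.png")
b=cv2.imread("pics/scene6.png")[150:230,155:261]
cv2.imwrite("pics/v6.png",cv2.resize(b,(795,600),interpolation=cv2.INTER_CUBIC))
E
```

```text
t 8.38 tcp [ 0.6139 -0.1138  0.0176] door [-0.2  0.1] F [ 0.1  0.8 -2. ] gap 0.876 gf 24.8
to [ 0.6136 -0.1137  0.0185] travel [ 0.0001 -0.0003 -0.0011] turn [ 0.0014 -0.      0.0003] rows~ 1.0
```

View pics/v6.png

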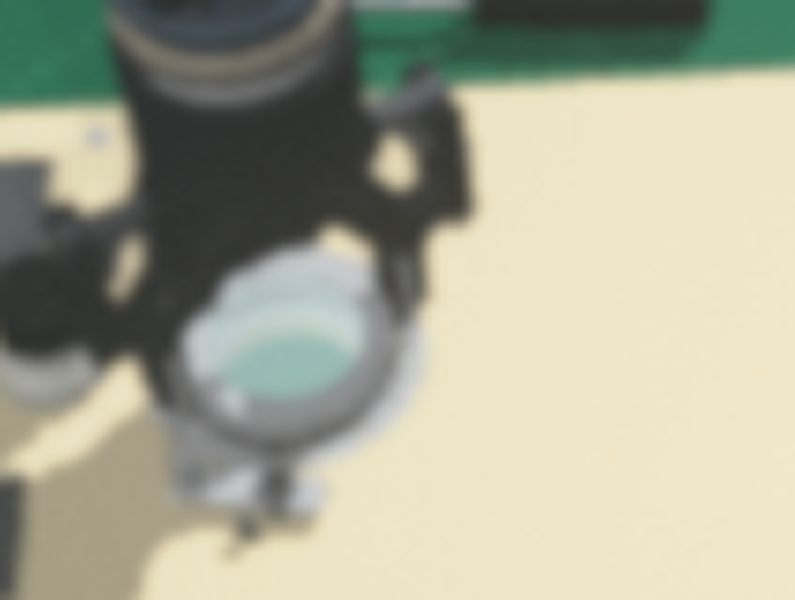

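The force now shows only the glass's weight: it hangs free over the bore at the face's level and lies flat at (290,345) in the crop. I'll release it.

>>> {"fn": "apply_moves", "kwargs": {
  "claw": [0.9,0.9,0.9,0.9],
  "travel": [
    [0,0,0],
    [0,0,0],
    [0,0,0],
    [0,0,0]
  ],
  "turn": [
    [0.001,0,0],
    [0.001,0,0],
    [0.001,0,0],
    [0.001,0,0]
  ]
}}

```text
t: 8.72
tcp_pos: [0.6141, -0.1139, 0.018]
tool_rot: [0.801, 0.599, 0.001, 0.001]
force: [-0.4, 0.1, -0.6]
finger_gap: 0.949
gripper_force: 0.0
```

```bash
python3 - <<'E'
from h import *
s=snap("scene")
now();plan((0,0),.0185,25);save(s,"scene7.png")
b=cv2.imread("pics/scene7.png")[150:230,155:261]
cv2.imwrite("pics/v7.png",cv2.resize(b,(795,600),interpolation=cv2.INTER_CUBIC))
E
```

```text
t 8.77 tcp [ 0.614  -0.1138  0.0179] door [-0.1  0.1] F [-0.1  0.4 -0.4] gap 0.949 gf 0.0
to [ 0.614  -0.114   0.0185] travel [-0.0002 -0.     -0.0007] turn [0.0005 0.     0.0003] rows~ 1.0
```

View pics/v7.png

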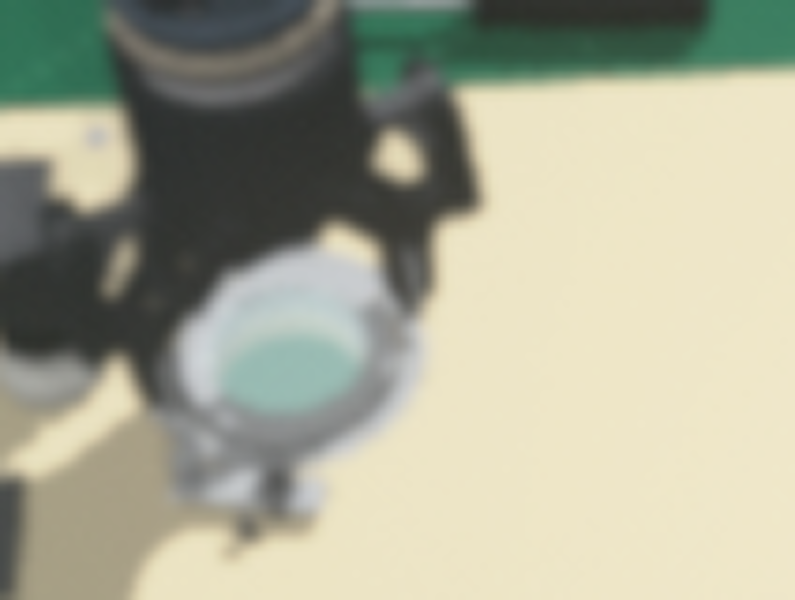

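The glass has dropped: its rim now sits low inside the seat's ring, centre near (290,370) in the crop. I've used all ten pictures, so I'll check by numbers from here. Next: raise, shut the fingers, and go beside clip A's knob.

>>> {"fn": "apply_moves", "kwargs": {
  "claw": [0.9,0.9,0.9,0.9,0.9],
  "travel": [
    [0,0,-0.02],
    [0,0,-0.05],
    [0,0,-0.09],
    [0,0,-0.12],
    [0,0,-0.12]
  ],
  "turn": [
    [0,0,0],
    [0,0,0],
    [0,0,0],
    [0,0,0],
    [0,0,0]
  ]
}}

```text
t: 9.18
tcp_pos: [0.6173, -0.1149, 0.1192]
tool_rot: [0.8, 0.599, 0.003, 0.005]
force: [0.6, -1.2, 0.5]
finger_gap: 0.953
gripper_force: 0.0
```

```bash
python3 - <<'E'
from h import *
now();plan((46,71),.115,-45)
s=snap("scene")
o,_=ray(s,0,0)
# plane-height check from depth: medians of door face, seat ring, glass
def hz(c,r,n=60):
    z=[]
    for a in np.linspace(0,6.28,n):
        P=S+((c[0]+r*np.cos(a))*X+(c[1]+r*np.sin(a))*Y)/1000
        u,v=proj(s,[*P,.025]).round().astype(int);d=s["depth"][v,u]
        if d>0: o,q=ray(s,u,v);z.append((o+q*d)[2])
    return len(z),np.round(np.percentile(z,[20,50,80]),4) if z else None
for c,r in(((-80,0),15),((-80,0),25),((0,0),33),((0,0),20),((0,0),10),((0,0),46)): print(c,r,hz(c,r))
print(circ(s,.027,(0,0),38,tol=3),circ(s,.027,(0,0),27,tol=3))
E
```

```text
t 9.18 tcp [ 0.6173 -0.1149  0.1192] door [3.1 1.5] F [ 0.6 -1.2  0.5] gap 0.953 gf 0.0
to [ 0.6955 -0.0912  0.115 ] travel [0.056  0.0853 0.0062] turn [ 0.0034 -0.0021  0.3892] rows~ 10.0
(-80, 0) 15 (60, array([0.021 , 0.0226, 0.0245]))
(-80, 0) 25 (60, array([0.022 , 0.0232, 0.0249]))
(0, 0) 33 (60, array([0.0252, 0.0266, 0.0276]))
(0, 0) 20 (60, array([0.024 , 0.0263, 0.028 ]))
(0, 0) 10 (59, array([0.0244, 0.0257, 0.0271]))
(0, 0) 46 (60, array([0.0213, 0.023 , 0.0249]))
[] []
```

Depth puts the glass at z = 26.6 mm (seated should be 27) and the face at 23 mm, so the glass is seated flat. Now the clips.

>>> {"fn": "apply_moves", "kwargs": {
  "claw": [-1,-1,-1,-1,-1],
  "travel": [
    [0.01,0.015,0],
    [0.02,0.03,0],
    [0.03,0.045,0],
    [0.04,0.06,0],
    [0.05,0.075,0]
  ],
  "turn": [
    [0.001,0,0.039],
    [0.001,0,0.078],
    [0.002,0,0.117],
    [0.002,0,0.156],
    [0.002,0,0.195]
  ]
}}

```text
t: 9.65
tcp_pos: [0.6821, -0.0918, 0.112]
tool_rot: [0.945, 0.327, -0.003, -0.003]
force: [-0.2, -0.3, 0.2]
finger_gap: 0.241
gripper_force: 0.0
```

```bash
python3 - <<'E'
from h import *
now();plan((46,71),.09,-45)
E
```

```text
t 9.65 tcp [ 0.6821 -0.0918  0.112 ] door [36.3 61.7] F [-0.2 -0.3  0.2] gap 0.241 gf 0.0
to [ 0.6955 -0.0912  0.09  ] travel [0.0137 0.01   0.0273] turn [-0.0021  0.0017  0.1922] rows~ 5.0
```

>>> {"fn": "apply_moves", "kwargs": {
  "claw": [-1,-1,-1,-1,-1],
  "travel": [
    [0.005,0.003,0.01],
    [0.01,0.007,0.02],
    [0.0137,0.01,0.0273],
    [0.0137,0.01,0.0273],
    [0.0137,0.01,0.0273]
  ],
  "turn": [
    [0,0,0.039],
    [0,0,0.078],
    [0,0,0.117],
    [0,0,0.156],
    [0,0,0.192]
  ]
}}

```text
t: 10.07
tcp_pos: [0.6946, -0.0911, 0.0891]
tool_rot: [0.999, 0.032, -0.004, -0.002]
force: [0.8, 0.4, -0.1]
finger_gap: -0.002
gripper_force: 0.0
```

>>> {"fn": "apply_moves", "kwargs": {
  "claw": [-1,-1,-1],
  "travel": [
    [0,0,0],
    [0,0,0],
    [0,0,0]
  ],
  "turn": [
    [0,0,0],
    [0,0,0],
    [0,0,0]
  ]
}}

```text
t: 10.32
tcp_pos: [0.6954, -0.0915, 0.0909]
tool_rot: [0.999, 0.036, -0.003, -0.002]
force: [-0.1, 0.3, 0.7]
finger_gap: -0.002
gripper_force: 0.0
```

```bash
python3 - <<'E'
from h import *
for i in range(5): s=snap("scene")
now();plan((46,71),.04,-45)
# knob colour/height: points with depth height .038-.05 near each clip, both cams
for n in("scene","top"):
    s=snap(n)
    V,U=np.mgrid[0:384,0:512]
    p=proj(s,[*S,.03]).astype(int)
    for name,sg in(("A",1),("B",-1)):
        r=[]
        for v in range(p[1]-30,p[1]+30):
            for u in range(p[0]-30,p[0]+30):
                d=s["depth"][v,u]
                if d>0:
                    o,q=ray(s,u,v);w=o+q*d;t=todoor(w)
                    if .038<w[2]<.05 and -10<t[0]<40 and 25<sg*t[1]<80: r.append([*t,w[2]*1000])
        print(n,name,len(r),np.round(np.median(r,0),1) if r else "")
E
```

```text
t 10.57 tcp [ 0.696  -0.0916  0.0919] door [46.7 71. ] F [-0.2  0.5  0.2] gap 0.003 gf 0.0
to [ 0.6955 -0.0912  0.04  ] travel [-0.0003 -0.0004  0.0648] turn [-0.0011  0.0012  0.0024] rows~ 2.0
scene A 24 [29.2 57.4 42.9]
scene B 22 [ 26.4 -57.   41.1]
top A 0 
top B 11 [ 23.7 -54.2  43.6]
```

>>> {"fn": "apply_moves", "kwargs": {
  "claw": [-1,-1,-1,-1,-1],
  "travel": [
    [0,0,0.02],
    [0,0,0.04],
    [0,0,0.06],
    [0,0,0.065],
    [0,0,0.065]
  ],
  "turn": [
    [0,0,0.002],
    [0,0,0.002],
    [0,0,0.002],
    [0,0,0.002],
    [0,0,0.002]
  ]
}}

```text
t: 11.08
tcp_pos: [0.6945, -0.0911, 0.0382]
tool_rot: [0.999, 0.032, -0.004, -0.002]
force: [-0.7, 0.3, -0.2]
finger_gap: 0.003
gripper_force: 0.0
```

```bash
python3 - <<'E'
from h import *
for i in range(5): s=snap("scene")
now()
for th in(1.4,1.1,.8,.5,.25,0,-.06):
    print(th,end=" ");plan((30*np.sin(th)+11.3,62-30*np.cos(th)+11.3),.040,-45)
E
```

```text
t 11.33 tcp [ 0.6967 -0.0917  0.0411] door [47.3 71.4] F [-1.  -0.5 -0.4] gap 0.003 gf 0.0
1.4 to [ 0.6898 -0.0899  0.04  ] travel [-0.0085 -0.0028  0.0014] turn [-0.0008  0.0006  0.0002] rows~ 1.0
1.1 to [ 0.682  -0.0944  0.04  ] travel [-0.0185  0.0022  0.0014] turn [-0.0008  0.0006  0.0002] rows~ 1.0
0.8 to [ 0.6733 -0.0964  0.04  ] travel [-0.0296  0.004   0.0014] turn [-0.0008  0.0006  0.0002] rows~ 1.0
0.5 to [ 0.6643 -0.0958  0.04  ] travel [-0.0407  0.0025  0.0015] turn [-0.0008  0.0006  0.0002] rows~ 1.0
0.25 to [ 0.6573 -0.0932  0.04  ] travel [-0.0493 -0.0012  0.0015] turn [-0.0008  0.0006  0.0002] rows~ 1.0
0 to [ 0.6511 -0.089   0.04  ] travel [-0.0567 -0.007   0.0015] turn [-0.0008  0.0006  0.0002] rows~ 2.0
-0.06 to [ 0.6498 -0.0878  0.04  ] travel [-0.0582 -0.0086  0.0015] turn [-0.0008  0.0006  0.0002] rows~ 2.0
```

>>> {"fn": "apply_moves", "kwargs": {
  "claw": [-1,-1,-1,-1,-1],
  "travel": [
    [-0.0085,-0.0028,0.001],
    [-0.0135,0,0.001],
    [-0.0185,0.002,0.001],
    [-0.024,0.003,0.001],
    [-0.0296,0.004,0.001]
  ],
  "turn": [
    [0,0,0],
    [0,0,0],
    [0,0,0],
    [0,0,0],
    [0,0,0]
  ]
}}

```text
t: 11.75
tcp_pos: [0.6732, -0.0972, 0.0399]
tool_rot: [1.0, 0.031, -0.0, -0.001]
force: [3.3, -1.6, 1.3]
finger_gap: 0.001
gripper_force: 1.4
```

>>> {"fn": "apply_moves", "kwargs": {
  "claw": [-1,-1,-1,-1,-1],
  "travel": [
    [-0.0055,-0.001,0],
    [-0.011,-0.0015,0],
    [-0.016,-0.0035,0],
    [-0.02,-0.0055,0],
    [-0.0235,-0.008,0]
  ],
  "turn": [
    [0,0,0],
    [0,0,0],
    [0,0,0],
    [0,0,0],
    [0,0,0]
  ]
}}

```text
t: 12.17
tcp_pos: [0.6522, -0.0905, 0.0389]
tool_rot: [0.999, 0.032, -0.003, -0.002]
force: [1.8, -0.7, 0.9]
finger_gap: 0.002
gripper_force: 0.9
```

```bash
python3 - <<'E'
from h import *
for i in range(6): now();s=snap("scene")
for th in(.1,0,-.06):
    print(th,end=" ");plan((30*np.sin(th)+11.3,62-30*np.cos(th)+11.3),.040,-45)
E
```

```text
t 12.17 tcp [ 0.6522 -0.0905  0.0389] door [13.1 42.9] F [ 1.8 -0.7  0.9] gap 0.002 gf 0.9
t 12.22 tcp [ 0.6514 -0.0899  0.0388] door [12.1 42.8] F [ 0.7 -0.1  0.9] gap -0.001 gf 0.6
t 12.27 tcp [ 0.6515 -0.0899  0.0387] door [12.1 42.9] F [-0.4 -0.2  0.2] gap 0.002 gf 0.1
t 12.32 tcp [ 0.6515 -0.0899  0.0386] door [12.2 42.9] F [-0.5 -1.2 -0.6] gap 0.001 gf 0.0
t 12.37 tcp [ 0.6517 -0.09    0.0386] door [12.4 42.9] F [-0.5 -0.  -0.5] gap -0.002 gf 0.0
t 12.42 tcp [ 0.6519 -0.0902  0.0385] door [12.7 43. ] F [ 0.4 -0.2 -0. ] gap -0.003 gf 0.0
0.1 to [ 0.6535 -0.0909  0.04  ] travel [ 0.0015  0.0008 -0.0018] turn [-0.0014  0.002   0.0003] rows~ 1.0
0 to [ 0.6511 -0.089   0.04  ] travel [-0.0013 -0.0017 -0.0017] turn [-0.0014  0.002   0.0003] rows~ 1.0
-0.06 to [ 0.6498 -0.0878  0.04  ] travel [-0.0028 -0.0034 -0.0017] turn [-0.0014  0.002   0.0003] rows~ 1.0
```

>>> {"fn": "apply_moves", "kwargs": {
  "claw": [-1,-1,-1,-1],
  "travel": [
    [-0.002,-0.002,-0.001],
    [-0.0035,-0.0035,-0.001],
    [-0.005,-0.005,-0.001],
    [-0.005,-0.005,-0.001]
  ],
  "turn": [
    [0,0,0],
    [0,0,0],
    [0,0,0],
    [0,0,0]
  ]
}}

```text
t: 12.8
tcp_pos: [0.6504, -0.0876, 0.0404]
tool_rot: [1.0, 0.032, -0.0, -0.001]
force: [3.2, -0.3, -1.8]
finger_gap: 0.0
gripper_force: 1.8
```

```bash
python3 - <<'E'
from h import *
for i in range(4): now();s=snap("scene")
E
```

```text
t 12.8 tcp [ 0.6504 -0.0876  0.0404] door [ 9.8 43.9] F [ 3.2 -0.3 -1.8] gap 0.0 gf 1.8
t 12.85 tcp [ 0.6504 -0.0876  0.0404] door [ 9.8 43.9] F [ 3.  -1.8 -1.2] gap 0.004 gf 2.0
t 12.9 tcp [ 0.6504 -0.0876  0.0404] door [ 9.8 43.8] F [ 3.9 -0.6 -1.4] gap -0.003 gf 2.1
t 12.95 tcp [ 0.6503 -0.0876  0.0404] door [ 9.8 43.8] F [ 4.8 -0.6 -1.7] gap -0.0 gf 2.3
```

>>> {"fn": "apply_moves", "kwargs": {
  "claw": [-1,-1,-1],
  "travel": [
    [-0.002,-0.002,0],
    [-0.003,-0.002,0],
    [-0.003,-0.002,0]
  ],
  "turn": [
    [0,0,0],
    [0,0,0],
    [0,0,0]
  ]
}}

```text
t: 13.25
tcp_pos: [0.6499, -0.0868, 0.0409]
tool_rot: [1.0, 0.031, 0.002, -0.001]
force: [7.5, -1.7, -3.3]
finger_gap: 0.004
gripper_force: 4.0
```

```bash
python3 - <<'E'
from h import *
now();s=snap("scene");now();plan((35,65),.04,-45)
E
```

```text
t 13.25 tcp [ 0.6499 -0.0868  0.0409] door [ 8.9 44.2] F [ 7.5 -1.7 -3.3] gap 0.004 gf 4.0
t 13.3 tcp [ 0.6499 -0.0868  0.0409] door [ 8.9 44.2] F [ 8.7 -1.3 -3.9] gap -0.003 gf 3.9
to [ 0.6832 -0.0884  0.04  ] travel [0.0414 0.0046 0.0012] turn [-0.0003 -0.0012  0.0001] rows~ 1.0
```

Clip A is on its stop: the force rises while the position stands still. I'll back off, then up and over to clip B.

>>> {"fn": "apply_moves", "kwargs": {
  "claw": [-1,-1,-1,-1,-1],
  "travel": [
    [0.02,0.002,0],
    [0.04,0.0046,0],
    [0.04,0.0046,-0.03],
    [0.04,0.0046,-0.08],
    [0.04,0.0046,-0.09]
  ],
  "turn": [
    [0,0,0],
    [0,0,0],
    [0,0,0],
    [0,0,-0.03],
    [0,0,-0.06]
  ]
}}

```text
t: 13.72
tcp_pos: [0.68, -0.0876, 0.1164]
tool_rot: [0.992, 0.128, -0.001, -0.001]
force: [1.4, -0.4, 1.0]
finger_gap: -0.001
gripper_force: 0.0
```

```bash
python3 - <<'E'
from h import *
now();plan((48,-72),.11,45)
E
```

```text
t 13.72 tcp [ 0.68   -0.0876  0.1164] door [32.  63.4] F [ 1.4 -0.4  1. ] gap -0.001 gf 0.0
to [ 0.6024 -0.1997  0.11  ] travel [-0.1294  0.111   0.0077] turn [-9.000e-04 -4.000e-04 -4.383e-01] rows~ 12.0
```

>>> {"fn": "apply_moves", "kwargs": {
  "claw": [-1,-1,-1,-1,-1],
  "travel": [
    [-0.025,0.02,0],
    [-0.05,0.04,0],
    [-0.075,0.06,0],
    [-0.1,0.085,0],
    [-0.1294,0.111,0]
  ],
  "turn": [
    [0,0,-0.039],
    [0,0,-0.078],
    [0,0,-0.117],
    [0,0,-0.156],
    [0,0,-0.195]
  ]
}}

```text
t: 14.13
tcp_pos: [0.5982, -0.1984, 0.1114]
tool_rot: [0.907, 0.422, -0.003, -0.005]
force: [-0.4, -0.3, 0.0]
finger_gap: -0.0
gripper_force: 0.0
```

>>> {"fn": "apply_moves", "kwargs": {
  "claw": [-1,-1,-1,-1,-1],
  "travel": [
    [0,0,0],
    [0,0,0],
    [0,0,0],
    [0,0,0],
    [0,0,0]
  ],
  "turn": [
    [0,0,-0.039],
    [0,0,-0.078],
    [0,0,-0.117],
    [0,0,-0.156],
    [0,0,-0.195]
  ]
}}

```text
t: 14.55
tcp_pos: [0.5983, -0.1982, 0.1112]
tool_rot: [0.738, 0.675, -0.001, -0.006]
force: [-0.0, -0.6, 0.5]
finger_gap: -0.0
gripper_force: 0.0
```

```bash
python3 - <<'E'
from h import *
for i in range(5): s=snap("scene")
now();plan((48,-72),.08,45)
E
```

```text
t 14.8 tcp [ 0.5998 -0.1988  0.1116] door [ 45.5 -73. ] F [-0.2  0.7  0.7] gap 0.001 gf 0.0
to [ 0.6024 -0.1997  0.08  ] travel [-0.001   0.0036  0.0394] turn [-0.0021 -0.0014 -0.0506] rows~ 2.0
```

>>> {"fn": "apply_moves", "kwargs": {
  "claw": [-1,-1,-1,-1,-1],
  "travel": [
    [-0.001,0.0036,0.0],
    [-0.001,0.0036,0.03],
    [-0.001,0.0036,0.06],
    [-0.001,0.0036,0.085],
    [-0.001,0.0036,0.089]
  ],
  "turn": [
    [0,0,-0.035],
    [0,0,-0.0506],
    [0,0,-0.0506],
    [0,0,-0.0506],
    [0,0,-0.0506]
  ]
}}

```text
t: 15.22
tcp_pos: [0.6003, -0.1987, 0.0371]
tool_rot: [0.684, 0.729, -0.001, -0.007]
force: [-0.5, -0.2, -0.6]
finger_gap: 0.0
gripper_force: 0.0
```

```bash
python3 - <<'E'
from h import *
for i in range(8): s=snap("scene")
now()
for th in(1.4,1.1,.8,.5,.25,.1,0,-.06):
    print(th,end=" ");plan((30*np.sin(th)+11.3,-(62-30*np.cos(th)+11.3)),.040,45)
E
```

```text
t 15.62 tcp [ 0.604  -0.2006  0.042 ] door [ 49.9 -71.6] F [-0.4 -0.  -0.5] gap -0.001 gf 0.0
1.4 to [ 0.5995 -0.1922  0.04  ] travel [ 0.0109 -0.005   0.0026] turn [-0.0006 -0.0007  0.0007] rows~ 1.0
1.1 to [ 0.603  -0.1839  0.04  ] travel [0.0209 0.0001 0.0026] turn [-0.0006 -0.0007  0.0007] rows~ 1.0
0.8 to [ 0.6039 -0.175   0.04  ] travel [0.032  0.0019 0.0026] turn [-0.0006 -0.0007  0.0007] rows~ 1.0
0.5 to [ 0.6022 -0.1662  0.04  ] travel [0.0431 0.0005 0.0026] turn [-0.0006 -0.0007  0.0007] rows~ 1.0
0.25 to [ 0.5988 -0.1595  0.04  ] travel [ 0.0517 -0.0032  0.0027] turn [-0.0006 -0.0007  0.0007] rows~ 1.0
0.1 to [ 0.596 -0.156  0.04 ] travel [ 0.0563 -0.0065  0.0027] turn [-0.0006 -0.0007  0.0007] rows~ 2.0
0 to [ 0.5938 -0.1539  0.04  ] travel [ 0.0591 -0.009   0.0027] turn [-0.0006 -0.0007  0.0007] rows~ 2.0
-0.06 to [ 0.5924 -0.1528  0.04  ] travel [ 0.0606 -0.0106  0.0027] turn [-0.0006 -0.0007  0.0007] rows~ 2.0
```

>>> {"fn": "apply_moves", "kwargs": {
  "claw": [-1,-1,-1,-1,-1],
  "travel": [
    [0.01,-0.005,0.001],
    [0.0155,-0.002,0.001],
    [0.021,0,0.001],
    [0.0265,0.001,0.001],
    [0.032,0.002,0.001]
  ],
  "turn": [
    [0,0,0],
    [0,0,0],
    [0,0,0],
    [0,0,0],
    [0,0,0]
  ]
}}

```text
t: 16.03
tcp_pos: [0.604, -0.1745, 0.0404]
tool_rot: [0.684, 0.73, -0.0, -0.002]
force: [1.1, -2.1, 0.7]
finger_gap: -0.003
gripper_force: 1.1
```

>>> {"fn": "apply_moves", "kwargs": {
  "claw": [-1,-1,-1,-1,-1],
  "travel": [
    [0.0055,-0.001,0],
    [0.011,-0.0015,0],
    [0.0155,-0.0035,0],
    [0.02,-0.005,0],
    [0.0243,-0.0085,0]
  ],
  "turn": [
    [0,0,0],
    [0,0,0],
    [0,0,0],
    [0,0,0],
    [0,0,0]
  ]
}}

```text
t: 16.45
tcp_pos: [0.5957, -0.1559, 0.04]
tool_rot: [0.684, 0.73, -0.0, -0.001]
force: [5.0, -8.7, -1.1]
finger_gap: -0.003
gripper_force: 4.9
```

```bash
python3 - <<'E'
from h import *
for i in range(6): now();s=snap("scene")
for th in(.1,0,-.06):
    print(th,end=" ");plan((30*np.sin(th)+11.3,-(62-30*np.cos(th)+11.3)),.040,45)
E
```

```text
t 16.45 tcp [ 0.5957 -0.1559  0.04  ] door [ 14.1 -43.5] F [ 5.  -8.7 -1.1] gap -0.003 gf 4.9
t 16.5 tcp [ 0.5961 -0.1563  0.0402] door [ 14.5 -43.6] F [ 2.5 -4.5 -1.4] gap -0.001 gf 2.3
t 16.55 tcp [ 0.596  -0.1564  0.0402] door [ 14.6 -43.6] F [ 3.6 -3.9 -1.1] gap -0.005 gf 2.1
t 16.6 tcp [ 0.5961 -0.1564  0.0401] door [ 14.6 -43.6] F [ 2.9 -4.  -0.9] gap 0.002 gf 2.0
t 16.65 tcp [ 0.596  -0.1564  0.0401] door [ 14.5 -43.7] F [ 3.6 -4.7 -0.7] gap 0.001 gf 2.0
t 16.7 tcp [ 0.596  -0.1563  0.0401] door [ 14.5 -43.7] F [ 3.1 -3.9 -0.9] gap -0.002 gf 2.1
0.1 to [ 0.596 -0.156  0.04 ] travel [0.0004 0.     0.0001] turn [-0.0006 -0.0006  0.0007] rows~ 1.0
0 to [ 0.5938 -0.1539  0.04  ] travel [ 0.0032 -0.0025  0.0001] turn [-0.0006 -0.0006  0.0007] rows~ 1.0
-0.06 to [ 0.5924 -0.1528  0.04  ] travel [ 0.0047 -0.0041  0.0001] turn [-0.0006 -0.0006  0.0007] rows~ 1.0
```

>>> {"fn": "apply_moves", "kwargs": {
  "claw": [-1,-1,-1,-1],
  "travel": [
    [0.002,-0.002,0],
    [0.003,-0.004,0],
    [0.004,-0.005,0],
    [0.004,-0.005,0]
  ],
  "turn": [
    [0,0,0],
    [0,0,0],
    [0,0,0],
    [0,0,0]
  ]
}}

```text
t: 17.08
tcp_pos: [0.5946, -0.156, 0.0407]
tool_rot: [0.684, 0.73, 0.001, 0.003]
force: [5.6, -9.0, -3.9]
finger_gap: -0.001
gripper_force: 4.8
```

```bash
python3 - <<'E'
from h import *
for i in range(4): now();s=snap("scene")
E
```

```text
t 17.08 tcp [ 0.5946 -0.156   0.0407] door [ 13.3 -44.3] F [ 5.6 -9.  -3.9] gap -0.001 gf 4.8
t 17.13 tcp [ 0.5946 -0.156   0.0406] door [ 13.3 -44.3] F [ 5.5 -8.9 -3.5] gap -0.002 gf 4.8
t 17.18 tcp [ 0.5946 -0.156   0.0406] door [ 13.3 -44.3] F [ 6.3 -8.6 -4. ] gap 0.002 gf 4.8
t 17.23 tcp [ 0.5946 -0.156   0.0406] door [ 13.3 -44.3] F [ 6.7 -8.8 -4.4] gap -0.001 gf 4.8
```

>>> {"fn": "apply_moves", "kwargs": {
  "claw": [-1,-1,-1,-1,-1],
  "travel": [
    [-0.02,0,0],
    [-0.04,0,0],
    [-0.04,0,-0.04],
    [-0.04,0,-0.09],
    [-0.04,0,-0.14]
  ],
  "turn": [
    [0,0,0],
    [0,0,0],
    [0,0,0],
    [0,0,0],
    [0,0,0]
  ]
}}

```text
t: 17.7
tcp_pos: [0.5906, -0.1848, 0.1509]
tool_rot: [0.684, 0.729, -0.001, -0.007]
force: [0.6, -0.6, -0.0]
finger_gap: -0.003
gripper_force: 0.0
```

>>> {"fn": "apply_moves", "kwargs": {
  "claw": [-1,-1,-1,-1,-1],
  "travel": [
    [-0.04,0,-0.03],
    [-0.08,0,-0.05],
    [-0.12,0,-0.06],
    [-0.16,0,-0.06],
    [-0.2,0,-0.06]
  ],
  "turn": [
    [0,0,0],
    [0,0,0],
    [0,0,0],
    [0,0,0],
    [0,0,0]
  ]
}}

```text
t: 18.12
tcp_pos: [0.6027, -0.3461, 0.1999]
tool_rot: [0.684, 0.73, -0.0, -0.004]
force: [0.7, -0.4, 0.1]
finger_gap: -0.001
gripper_force: 0.0
```

```bash
python3 - <<'E'
from h import *
now()
for n in("scene","top"):
    s=snap(n);save(s,n+"9.png")
    p=proj(s,[*S,.03]).astype(int);r=[]
    for v in range(p[1]-35,p[1]+35):
        for u in range(p[0]-35,p[0]+35):
            d=s["depth"][v,u]
            if d>0:
                o,q=ray(s,u,v);w=o+q*d;r.append([*todoor(w),w[2]*1000])
    r=np.array(r)
    for name,sg in(("A",1),("B",-1)):
        k=r[(r[:,2]>36.5)&(r[:,2]<52)&(abs(r[:,0])<45)&(sg*r[:,1]>18)&(sg*r[:,1]<75)]
        for lo,hi in((18,48),(48,75)):
            q=k[(sg*k[:,1]>lo)&(sg*k[:,1]<hi)];print(n,name,(lo,hi),len(q),np.round(q.mean(0),1) if len(q) else "",np.round(q.std(0),1) if len(q) else "")
    for rad in(10,20,25): 
        q=r[np.hypot(r[:,0],r[:,1])<rad];print(" glass z",rad,np.round(np.median(q[:,2]),1))
    q=r[np.hypot(r[:,0],r[:,1])<28];print(" plane",np.round(np.linalg.lstsq(np.c_[q[:,:2],np.ones(len(q))],q[:,2],rcond=None)[0],3))
E
```

```text
t 18.12 tcp [ 0.6027 -0.3461  0.1999] door [ 145.  -181.5] F [ 0.7 -0.4  0.1] gap -0.001 gf 0.0
scene A (18, 48) 16 [ 0.2 31.4 43.6] [2.5 2.5 2.5]
scene A (48, 75) 15 [ 1.3 61.7 38. ] [3.3 3.7 1. ]
scene B (18, 48) 16 [  0.8 -32.4  44.5] [2.6 3.1 2.3]
scene B (48, 75) 11 [  0.9 -62.4  38. ] [3.6 3.5 1.2]
 glass z 10 26.5
 glass z 20 25.9
 glass z 25 25.9
 plane [-4.0000e-03  3.3000e-02  2.6158e+01]
top A (18, 48) 9 [-4.6 32.2 41.6] [7.9 4.9 4.2]
top A (48, 75) 8 [ 2.5 68.  37.5] [6.1 4.6 0.8]
top B (18, 48) 7 [  0.  -34.8  42.1] [2.3 3.4 4. ]
top B (48, 75) 6 [ -1.3 -62.3  39.6] [3.2 4.4 4.7]
 glass z 10 26.0
 glass z 20 26.0
 glass z 25 26.1
 plane [1.0000e-03 3.7000e-02 2.6792e+01]
```

>>> {"fn": "apply_moves", "kwargs": {
  "claw": [-1,-1,-1,-1],
  "travel": [
    [0,0,-0.04],
    [0,0,-0.08],
    [0.02,0,-0.12],
    [0.02,0,-0.12]
  ],
  "turn": [
    [0,0,0],
    [0,0,0],
    [0,0,0],
    [0,0,0]
  ]
}}

```text
t: 18.55
tcp_pos: [0.605, -0.3283, 0.3024]
tool_rot: [0.683, 0.73, 0.001, 0.001]
force: [0.3, -0.1, 2.0]
finger_gap: -0.001
gripper_force: 0.0
```

```bash
python3 - <<'E'
from h import *
now()
for n in("scene","top"):
    D={}
    for _ in range(6):
        s=snap(n);p=proj(s,[*(S-.04*X),.03]).astype(int)
        for v in range(p[1]-40,p[1]+40):
            for u in range(p[0]-50,p[0]+50):
                d=s["depth"][v,u]
                if d>0: D.setdefault((u,v),[]).append(d)
    r=[]
    for (u,v),d in D.items():
        o,q=ray(s,u,v);w=o+q*np.median(d);r.append([*todoor(w),w[2]*1000])
    r=np.array(r)
    def fit(q): return len(q),np.round(np.linalg.lstsq(np.c_[q[:,:2],np.ones(len(q))],q[:,2],rcond=None)[0],3)
    h=np.hypot(r[:,0],r[:,1])
    print(n,"glass<25",fit(r[h<25]),"in y -20..20 x<-10 ring",fit(r[(h<35)&(abs(r[:,1])<18)]),"door",fit(r[np.hypot(r[:,0]+85,r[:,1])<30]))
    a=cv2.cvtColor(cv2.imread(f"pics/{n}0.png"),cv2.COLOR_BGR2GRAY);b=cv2.cvtColor(s["pixels"],cv2.COLOR_RGB2GRAY)
    boxes={"top":dict(tin=(350,390,140,190),jar=(292,310,128,146),cup=(118,150,165,195),driver=(290,332,180,226)),"scene":dict(tin=(102,168,78,152),jar=(150,172,180,206),cup=(350,402,272,328),driver=(183,252,143,156))}[n]
    for k,(x0,x1,y0,y1) in boxes.items():
        t=a[y0:y1,x0:x1];R=cv2.matchTemplate(b[y0-6:y1+6,x0-6:x1+6],t,cv2.TM_CCOEFF_NORMED);_,m,_,l=cv2.minMaxLoc(R);print("  ",k,round(m,2),"shift",(l[0]-6,l[1]-6))
E
```

```text
t 18.55 tcp [ 0.605  -0.3283  0.3024] door [ 135.  -166.7] F [ 0.3 -0.1  2. ] gap -0.001 gf 0.0
scene glass<25 (220, array([ 2.0000e-03, -5.0000e-03,  2.5751e+01])) in y -20..20 x<-10 ring (278, array([-1.0000e-03,  1.0000e-03,  2.5987e+01])) door (339, array([-2.0000e-03, -3.0000e-03,  2.2653e+01]))
   tin 0.85 shift (1, 0)
   jar 0.99 shift (0, 0)
   cup 1.0 shift (0, 0)
   driver 1.0 shift (0, 0)
top glass<25 (163, array([-8.0000e-03,  1.0000e-02,  2.6467e+01])) in y -20..20 x<-10 ring (199, array([ 2.0000e-03, -1.8000e-02,  2.6469e+01])) door (191, array([ 0.0000e+00, -5.0000e-03,  2.3459e+01]))
   tin 0.35 shift (6, 6)
   jar 0.96 shift (0, 0)
   cup 1.0 shift (0, 0)
   driver 0.94 shift (5, -6)
```

```bash
python3 -c "
from station import manip
print(manip.sense()['qd']); print(manip.sign_off())"
```

```text
[ 0.00061781 -0.00550615 -0.0046785   0.00014328  0.00018027  0.00055233]
the job is handed in; nothing more can be done
None
```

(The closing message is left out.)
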